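# Index the sample changer to its empty nest and close the dust cover

### The job

Get the sample changer ready for loading: lift and turn its table by the wing knob until the empty nest stands at the loading side (nearest the robot, opposite the cover's hinge) and the table has dropped fully home on its index key. Then swing the open dust cover down and set it gently on its stops without letting it fall, leaving the loose sample case, tweezers and loupe beside the changer where they are.

Things in the scene. Friction and masses are not known exactly. Their poses are not given: they have to be found in the camera images.
- changer: Rotary sample changer fixed to the bench: grey open tub 220 (x) x 210 (y) x 50 mm, walls 5 mm. Origin: centre of its underside, on the table's axis; z up, -x is the loading side, +x the cover's hinge side. In it an aluminium turntable, diameter 172 mm, turns without limit either way and can be lifted up to 18 mm; about 0.75 kg with its contents, it sinks by its own weight.
- knob_grip (a point): Centre of the black wing knob on the table's axis: a bar 56 (x) x 16 (y) x 22 (z) mm on a stem, turning and lifting with the table; its -x points to the empty nest. 78 mm above the bench when home, about 85.5 mm when riding. The other three nests hold clear round cases (61 mm wide, 14 mm high) whose tops lie 30 mm below this point: keep the fingertips above them.
- empty_nest (a point): Middle of the one empty nest, on the table's top face, 52 mm from the axis, 34 mm above the bench when home. A ring under the table has four slots 90 degrees apart, 11.5 mm wide at 77 mm radius, one at each nest. With a slot over the key the table drops home; elsewhere it rides on the key about 7.5 mm higher and can be turned. Lift it 11 to 14 mm to leave a slot.
- load_position (a point): Fixed point of the housing at the table's home height, 52 mm from its axis towards -x: where the empty nest must stand, within 10 mm. Under the table here a fixed index key (9 mm wide, rounded top) stands on an adjustable carrier, so the true home angle is up to 4 degrees either side of exact and shows only by the table dropping in.
- cover_handle (a point): Middle of the cover's handle: round black bar, 12 mm diameter, 122 mm long along the changer's y, on two arms 110 mm apart, 44 mm in front of the cover's front wall. Closed it is 78 mm above the bench and 145 mm from the table axis on the loading side; it swings at 263 mm radius about the hinge. The closed cover's top is 106 mm above the bench.
- cover_hinge (a point): Middle of the cover's hinge axis (parallel to the changer's y), 117 mm behind the table axis, 55 mm above the bench.
- cover (a joint): Opening angle of the clear dust cover with aluminium edges (about 210 x 210 x 55 mm, 0.45 kg, a round loading hole near its front): 0 closed on its rubber stops, 1.57 standing upright. It stays up beyond about 1.4 and falls shut from less if let go.
- waiting_case: Loose clear round sample case on the bench at the right of the changer, 61 mm diameter, 14 mm high; origin at the centre of its underside. To be left alone.
- tweezers: Loose pointed steel tweezers lying on the bench in front of the changer, 124 mm long; to be left alone. They are 9 mm high.
- stand_loupe: Loose black stand loupe on the bench at the left of the changer, 39 mm diameter, 38 mm high; to be left alone.

How it is judged:
By the outcome, as a careful person would: the job done as asked, in the order asked, and still so for the second after the job is handed in, with the robot touching nothing.
It also fails if it takes over 72 s, if anything falls off the work surface, if the arm or the gripper's body presses on something with over 40 N, if the wrist force passes 120 N, or if a joint passes its speed limit or range.

### The arm

A 6-joint arm with a two-finger parallel gripper is mounted at the origin on a cart in front of the work surface, level with it; the furniture and walls round the work are solid. World frame = base frame: x ahead of the robot, y to its left, z up, the work surface at z = 0. Lengths are in m, angles in rad, forces in N, time in s.
With the tool pointing down it reaches from about 0.2 to 0.875 m from the base axis. Payload 3.4 kg.
Tool frame: the origin (TCP) lies on the mounting face of the last link; the fingertips stand 199 mm ahead of it and the grasp point (between the pads) lies 180 mm ahead of it (pinch_z is the distance from the TCP to the grasp point, in m); z points along the fingers, y is the line along which they close (so a half turn about z gives the same grasp; the last joint's range is limited). The gripper opens to 94 mm and grips with 3 to 60 N. Pads are 16 mm wide; open, the fingers measure 119 mm over their backs; the gripper's body (75 mm by 177 mm) begins 78 mm behind the grasp point.
Start: joints at [1.205, 0.276, 1.505, -0, 1.361, -0.121], TCP at [0.139, 0.558, 0.405] pointing down, gripper open.
Joint ranges: [-2.89, 2.89], [-0.75, 2.08], [0.22, 2.7], [-1.18, 4.32], [0.11, 2.71], [-2.7, 2.7]. Speed limits (rad/s): [2.57, 2.57, 3.14, 3.14, 3.14, 3.14].

### API

Orientations are given as a rotation vector (axis times angle).
In Python, from workcell import state, grab_frame, camera_info, close_job, pinch_z gives the robot as it stands.
- The arm moves only by the tool play_rows, never from a script. Its argument "series" is a list of rows, each a list of 7 numbers: the shift along the tool's x, y, z in units of 0.25 m (1.0 is 0.25 m), then the turn, a rotation vector about the tool's x, y, z in units of 30 degrees (1.0 is 30 degrees), then the opening, from 0 (shut) to 1 (fully open). In form: [[dx, dy, dz, wx, wy, wz, jaw], ...]. A call has 1 to 8 rows; each row is the pose to reach, as a shift and turn from the pose commanded when the call began, along the tool's axes at that moment; what a row does not reach only later rows make up. A row lasts 1/8 s, in which the tool goes at most 62.5 mm and 10.7 degrees, less where a joint would pass 70% of its speed; a pose out of reach is approached as far as the arm can. A call with a number of a shift or a turn outside -1 to 1 is refused whole. A call with a gripper value outside its range is refused whole. The fingers move at their own pace and stop on an object; the grip force is fixed at half the most. Time passes only in rows, so rows that repeat a pose let the fingers close. It gives the time, the measured TCP pose, the force, the opening and the grip force at its end, in the units of the state.
- state(): the state, without advancing time (a new reading comes with each control period).
- grab_frame(name): name is "side" or "top" or "wrist"; returns the picture (420x560x3 uint8, red, green, blue); there is no depth.
- camera_info(name): a dict with "fx", "fy", "cx", "cy" (pixels), "xyz" and "attitude" of the camera in the world. Camera axes: x right, y up, looking along -z (the intrinsics and any distortion apply to the point x, -y, -z); pixel columns grow to the right and rows downward; lengths in m; the calibration is good to about 2 mm. The wrist camera is an equidistant fisheye: a pixel r from the principal point sees the ray r / f radians off the axis. A picture is of the moment at which its call begins: read the wrist's pose just before it. camera_info takes no time and is no camera call; for the wrist camera it gives the pose at the moment of the call.
- close_job(): hands the job in; it is judged then, once.
The state is a dict: "t": time; "q": joint angles; "joint_vel": joint speeds; "joint_torque": joint torques, N m; "eef_pos": TCP position; "ee_rot": TCP orientation; "force": force on the tool from outside, world axes, zero at the start; "torque": the same for the moment, N m; "finger_gap": finger opening in m; "grip_force": force on a finger pad.
Only numpy, scipy, OpenCV 4.12 (cv2) and the standard library are available. Lean on these libraries where they do the work, as an engineer would, in place of code of your own. Each camera call takes 0.05 s, during which the arm holds its last target. There are 200 camera calls.

## Working session

There is one attempt and no reset: what is moved stays moved. The work goes in short steps, Python scripts to look and compute and a tool call to move; the robot and the scene stay as the last step left them, time stands still between calls to the robot, and variables do not carry over. Pictures are saved under pics/ and viewed, at most 10 in all, crops included, and the job is handed in when it is done.

Besides the shell and the picture viewer there is one more tool, called after "Request:" by a JSON object that holds its "name" and its "arguments". play_rows: Moves the arm, as the interface text tells. Its arguments: {"type":"object","properties":{"series":{"type":"array"}},"required":["series"]}

```bash
ls; mkdir -p pics; python3 - <<'E'
from workcell import *
import cv2
s=state();print(s)
for n in("top","side"):
    print(n,camera_info(n)); cv2.imwrite(f"pics/{n}0.png",grab_frame(n)[:,:,::-1])
print(camera_info("wrist"),pinch_z)
E
```

```text
pics
{'t': 0.0, 'q': array([ 1.20502374e+00,  2.76613972e-01,  1.50611772e+00, -2.96946292e-05,
        1.36071115e+00, -1.21019457e-01]), 'joint_vel': array([ 0.0013664 ,  0.00090771, -0.00097517,  0.00016295, -0.00043117,
        0.00090487]), 'joint_torque': array([-3.25837455e-04, -4.04583693e+01, -2.37219375e+01,  7.00450782e-02,
        3.46614083e-02, -1.06520674e-04]), 'eef_pos': array([0.13927967, 0.55766477, 0.40379974]), 'ee_rot': array([-3.83437593e-01, -3.11768305e+00,  2.83122692e-03]), 'force': array([0.08465607, 0.53084189, 0.17738519]), 'torque': array([ 0.03160771, -0.0072217 , -0.02980972]), 'grip_force': 0.0, 'finger_gap': 0.09424665084247835}
top {'fx': 535.3744800978958, 'fy': 535.3744800978958, 'cx': 281.8257607962201, 'cy': 214.44861175257603, 'xyz': array([ 0.36998581, -0.00421789,  0.94349351]), 'attitude': array([ 0.17205132, -0.17885427, -1.61493101])}
side {'fx': 532.4389925303065, 'fy': 532.4389925303065, 'cx': 277.505237004823, 'cy': 209.91425977490584, 'xyz': array([0.49275622, 0.79932745, 0.4301462 ]), 'attitude': array([ 0.04121382, -1.67495097, -2.55001443])}
{'fx': 325.19226210127806, 'fy': 325.19226210127806, 'cx': 280.86043722725265, 'cy': 208.0202987555481, 'xyz': array([0.06465116, 0.5753583 , 0.38352657]), 'attitude': array([-0.22650197, -0.17578019,  1.3177612 ])} 0.1804
```

View pics/top0.png

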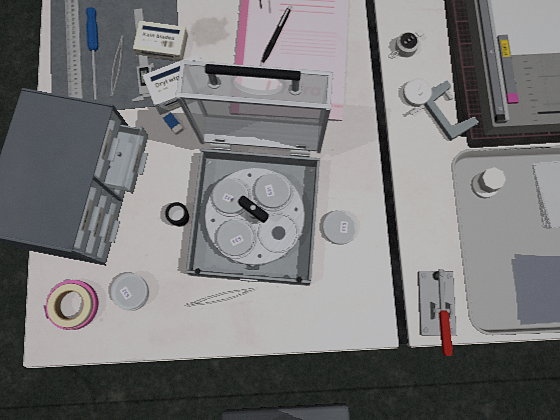

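View pics/side0.png

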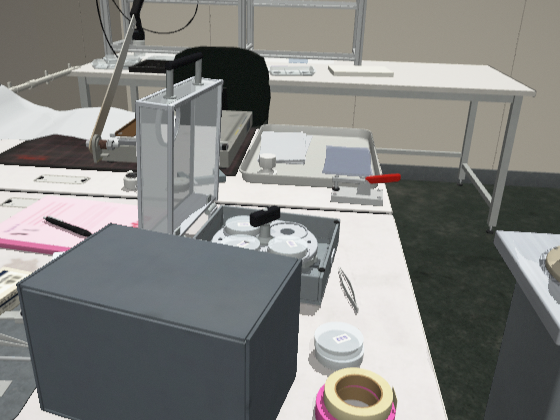

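```bash
cat > h.py <<'E'
import numpy as np, cv2
from scipy.spatial.transform import Rotation as R
from workcell import *
def ray(n,u,v,c=None):
    c=c or camera_info(n); x=(u-c["cx"])/c["fx"]; y=(v-c["cy"])/c["fy"]
    if n=="wrist":
        r=np.hypot(x,y); k=np.sin(r)/r if r else 1; d=np.array([x*k,-y*k,-np.cos(r)])
    else: d=np.array([x,-y,-1])
    return c["xyz"],R.from_rotvec(c["attitude"]).apply(d)
def onz(n,u,v,z,c=None):
    o,d=ray(n,u,v,c); return o+d*(z-o[2])/d[2]
def cross(a,b):
    (o,d),(p,e)=a,b
    t=np.linalg.lstsq(np.c_[d,-e],p-o,rcond=None)[0]
    q,r=o+d*t[0],p+e*t[1]; return (q+r)/2,np.linalg.norm(q-r)
def proj(n,P):
    c=camera_info(n); p=R.from_rotvec(c["attitude"]).inv().apply(np.asarray(P)-c["xyz"]); 
    return c["cx"]+c["fx"]*p[0]/-p[2], c["cy"]-c["fy"]*p[1]/-p[2]
E
python3 - <<'E'
from h import *
im=cv2.imread("pics/top0.png"); g=im.max(2)
m=(g[180:240,225:285]<45).astype(np.uint8)
n,l,s,ce=cv2.connectedComponentsWithStats(m)
for i in range(1,n):
    if s[i,4]>30:
        ys,xs=np.where(l==i); rect=cv2.minAreaRect(np.c_[xs,ys].astype(np.float32)); 
        print(s[i],rect); b=cv2.boxPoints(rect)+[225,180]
        for q in b: print(q,onz("top",*q,.089))
        print("c",onz("top",rect[0][0]+225,rect[0][1]+180,.089))
for uv in((202,152),(319,158),(309,285),(186,277)): print(uv,onz("top",*uv,.05))
print("nest",onz("top",279,233,.034))
cv2.imwrite("pics/c1.png",cv2.resize(im[50:320,150:370],None,fx=2.2,fy=2.2,interpolation=cv2.INTER_CUBIC))
E
```

```text
[ 14  16  29  27 306] ((27.760000228881836, 28.81999969482422), (33.79999923706055, 10.399999618530273), 36.86989974975586)
[236.12000084 202.84000015] [0.58602484 0.0611455  0.089     ]
[242.36000252 194.5199995 ] [0.59963277 0.05040089 0.089     ]
[269.40000153 214.79999924] [0.5630643  0.00741999 0.089     ]
[263.15999603 223.11999893] [0.54970042 0.01822178 0.089     ]
c [0.57451506 0.03421368 0.089     ]
(202, 152) [0.69099693 0.12103127 0.05      ]
(319, 158) [ 0.66930944 -0.08356424  0.05      ]
(309, 285) [ 0.44906757 -0.05223492  0.05      ]
(186, 277) [0.47286024 0.15173422 0.05      ]
nest [ 0.54243443 -0.0069103   0.034     ]
```

View pics/c1.png

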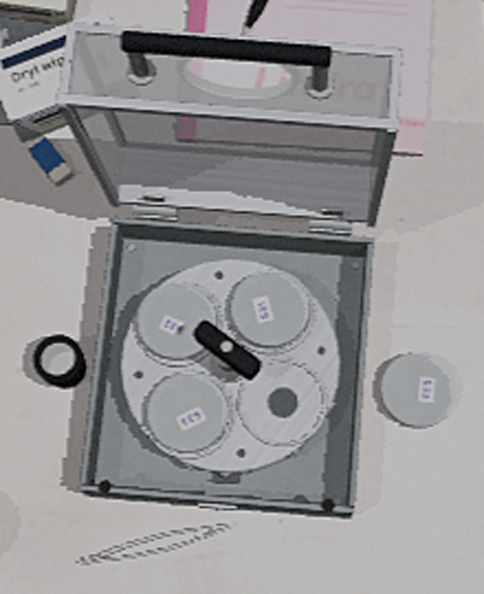

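```bash
python3 - <<'E'
from h import *
# refine: knob at riding height
a=onz("top",269.4,214.8,.0965);b=onz("top",242.36,194.5,.0965);c=onz("top",252.76,208.8,.0965)
print("knob",c,"bar ang",np.degrees(np.arctan2(*(a-b)[1::-1])))
print("nest",onz("top",278.6,232.3,.0415))
for z in(0,.1,.2):print("box corner",z,onz("top",145,130,z)[:2],onz("top",100,265,z)[:2])
print("loupe",onz("top",177,213,.02),"case",onz("top",338,226,.01))
psi=np.radians(-7); ex=np.array([np.cos(psi),np.sin(psi),0]); ey=np.array([-np.sin(psi),np.cos(psi),0]); ez=np.array([0,0,1])
A=np.array([c[0],c[1],0])
print("rim",[np.round(proj("top",A+ex*i*.11+ey*j*.105+ez*.05),1) for i,j in((1,1),(1,-1),(-1,-1),(-1,1))],
 "base front",[np.round(proj("top",A-ex*.11+ey*j*.105),1) for j in(-1,1)])
for th in np.arange(1.45,1.9,.05):
    an=th+np.arctan2(.023,.262); H=A+ex*.117+ez*.055+.263*(-np.cos(an)*ex+np.sin(an)*ez)
    print(round(th,2),H.round(3),*[np.round(proj(n,H+ey*s*.061),1) for n in("top","side") for s in(1,-1)])
E
```

```text
knob [0.57275327 0.03387505 0.0965    ] bar ang -130.41852746636175
nest [ 0.54226677 -0.00626445  0.0415    ]
box corner 0 [0.75791375 0.23393631] [0.50767079 0.3122455 ]
box corner 0.1 [0.71679763 0.20869457] [0.49307769 0.27870384]
box corner 0.2 [0.67568151 0.18345283] [0.47848458 0.24516218]
loupe [0.5903523  0.17153515 0.02      ] case [ 0.55422596 -0.11241122  0.01      ]
rim [array([199.9, 150.1]), array([319.1, 158.1]), array([311.8, 283.8]), array([186.1, 274.9])] base front [array([310.2, 286.5]), array([191.1, 278. ])]
1.45 [0.68  0.021 0.318] [202.4  82.5] [298.4  88.7] [179.1  66.9] [208.8  55.7]
1.5 [0.693 0.019 0.318] [203.5  73. ] [299.1  79.1] [169.9  66.3] [200.7  55.2]
1.55 [0.706 0.017 0.317] [204.6  63.8] [299.7  69.9] [160.8  66.1] [192.7  55.1]
1.6 [0.719 0.016 0.316] [205.8  55. ] [300.3  61. ] [151.8  66.5] [184.8  55.4]
1.65 [0.732 0.014 0.314] [207.   46.6] [300.9  52.6] [143.   67.3] [177.   56.2]
1.7 [0.745 0.013 0.312] [208.3  38.7] [301.5  44.6] [134.4  68.6] [169.4  57.3]
1.75 [0.758 0.011 0.309] [209.6  31.2] [302.   37.1] [125.9  70.4] [161.9  58.9]
1.8 [0.77  0.01  0.305] [210.9  24.3] [302.5  30.1] [117.8  72.6] [154.6  60.9]
1.85 [0.782 0.008 0.301] [212.2  17.9] [302.9  23.6] [109.8  75.3] [147.6  63.3]
```

```bash
cat >> h.py <<'E'
def go(p,rot=None):
    "tool-frame row to world TCP p; rot = target Rotation"
    s=state(); r=R.from_rotvec(s["ee_rot"]); d=r.inv().apply(np.asarray(p)-s["eef_pos"])/.25
    w=(r.inv()*rot).as_rotvec()/np.radians(30) if rot is not None else np.zeros(3)
    print("row",np.round(np.r_[d,w],3)); 
def down(deg):
    "tool down, tool y at world angle deg"
    a=np.radians(deg); y=np.array([np.cos(a),np.sin(a),0]); z=np.array([0,0,-1.])
    return R.from_matrix(np.c_[np.cross(y,z),y,z])
def rep():
    s=state(); r=R.from_rotvec(s["ee_rot"]); M=r.as_matrix()
    print("t%.2f"%s["t"],"p",s["eef_pos"].round(4),"yaw%.2f"%np.degrees(np.arctan2(M[1,1],M[0,1])),"zax",M[:,2].round(3),"F",s["force"].round(2),"T",s["torque"].round(2),"gap%.4f g%.1f"%(s["finger_gap"],s["grip_force"]),"q",s["q"].round(2))
E
python3 -c "
from h import *
rep(); go([.30,.27,.45],down(106))"
```

```text
t0.10 p [0.1393 0.5577 0.4039] yaw75.97 zax [-0.001 -0.002 -1.   ] F [-0.11  0.11 -0.21] T [ 0.03 -0.01 -0.  ] gap0.0940 g0.0 q [ 1.2   0.28  1.51 -0.    1.36 -0.12]
row [-9.020e-01 -9.610e-01 -1.830e-01 -3.000e-03 -1.000e-03 -1.001e+00]
```

Request:
{"name": "play_rows", "arguments": {"series": [[-0.9,-0.97,-0.2,0,0,-1,1],[-0.9,-0.97,-0.2,0,0,-1,1],[-0.9,-0.97,-0.2,0,0,-1,1],[-0.9,-0.97,-0.2,0,0,-1,1],[-0.9,-0.97,-0.2,0,0,-1,1],[-0.9,-0.97,-0.2,0,0,-1,1]]}}

```text
t: 0.85
eef_pos: [0.2996, 0.2656, 0.455]
ee_rot: [-0.432, 3.111, -0.001]
force: [0.2, 0.6, -0.3]
finger_gap: 0.0942
grip_force: 0.0
```

```bash
python3 -c "
from h import *
rep(); go([.573,.034,.40],down(139.5));go([.47,.1,.40],down(139.5))"
```

```text
t0.85 p [0.2996 0.2656 0.455 ] yaw105.80 zax [ 0.001 -0.    -1.   ] F [ 0.21  0.61 -0.3 ] T [0.07 0.01 0.  ] gap0.0942 g0.0 q [ 0.55 -0.02  1.74 -0.    1.43 -1.29]
row [-8.000e-01 -1.189e+00  2.210e-01 -2.000e-03  1.000e-03 -1.123e+00]
row [-4.750e-01 -8.230e-01  2.210e-01 -2.000e-03  1.000e-03 -1.123e+00]
```

Request:
{"name": "play_rows", "arguments": {"series": [[-0.67,-1,0.2,0,0,-1,1],[-0.67,-1,0.2,0,0,-1,1],[-0.67,-1,0.2,0,0,-1,1],[-0.67,-1,0.2,0,0,-1,1],[-0.67,-1,0.2,0,0,-1,1],[-0.67,-1,0.2,0,0,-1,1],[-0.67,-1,0.2,0,0,-1,1]]}}

```text
t: 1.72
eef_pos: [0.529, 0.0733, 0.4038]
ee_rot: [1.224, -2.891, -0.002]
force: [-0.6, -0.7, -0.2]
finger_gap: 0.0942
grip_force: 0.0
```

```bash
python3 -c "
from h import *
rep(); go([.573,.034,.36],down(139.5))
cv2.imwrite('pics/w1.png',grab_frame('wrist')[:,:,::-1]); print(camera_info('wrist'))"
```

```text
t1.73 p [0.529  0.0733 0.4038] yaw135.87 zax [-0.002  0.001 -1.   ] F [-0.6  -0.68 -0.19] T [0.11 0.1  0.02] gap0.0942 g0.0 q [ 0.01  0.22  1.59  0.    1.34 -2.36]
row [-0.01  -0.236  0.175  0.004 -0.002 -0.121]
{'fx': 325.19226210127806, 'fy': 325.19226210127806, 'cx': 280.86043722725265, 'cy': 208.0202987555481, 'xyz': array([0.47461475, 0.01798887, 0.38392389]), 'attitude': array([-0.12389758, -0.31776082,  2.35488723])}
```

View pics/w1.png

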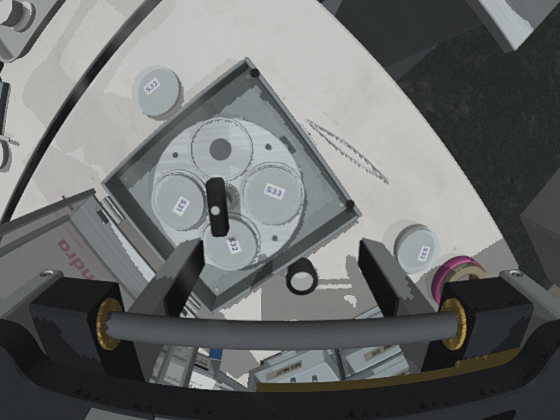

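```bash
python3 -c "
from h import *
im=cv2.imread('pics/w1.png'); m=(im.max(2)[165:245,195:240]<55).astype(np.uint8)
n,l,s,ce=cv2.connectedComponentsWithStats(m);i=1+s[1:,4].argmax();ys,xs=np.where(l==i)
b=cv2.boxPoints(cv2.minAreaRect(np.c_[xs,ys].astype(np.float32)))+[195,165];print(b)
P=np.array([onz('wrist',*q,.0965) for q in b]);print(P)
print('dot',onz('wrist',215,211,.0965),'mean',P.mean(0))
e=[P[1]-P[0],P[2]-P[1]];e=max(e,key=np.linalg.norm);print(np.degrees(np.arctan2(e[1],e[0])),np.linalg.norm(e))
q={k:onz('wrist',*v,.05) for k,v in dict(fl=(360,213),fr=(248,59),br=(105,184)).items()};print(q)
d=q['fl']-q['fr'];print('yaw',np.degrees(np.arctan2(-d[0],d[1])),np.linalg.norm(d));d=q['br']-q['fr'];print('yaw',np.degrees(np.arctan2(d[1],d[0])),np.linalg.norm(d))
print('nest',onz('wrist',220,149,.0415))
go([.573,.034,.34],down(139.5))
"
```

```text
[[205.07921028 178.79208183]
 [223.5940609  176.94059563]
 [229.38613892 234.86138916]
 [210.87129021 236.71287537]]
[[0.55897044 0.00716813 0.0965    ]
 [0.54547724 0.01816476 0.0965    ]
 [0.58189096 0.06015248 0.0965    ]
 [0.59636599 0.04901485 0.0965    ]]
dot [0.57456858 0.03454648 0.0965    ] mean [0.57067616 0.03362505 0.0965    ]
49.06663011254112 0.05557812407626522
{'fl': array([0.47915639, 0.14857827, 0.05      ]), 'fr': array([ 0.45238523, -0.05121734,  0.05      ]), 'br': array([ 0.6632553, -0.0778104,  0.05     ])}
yaw -7.6317597855092085 0.20158119959333032
yaw -7.187691100633658 0.21254029354438747
nest [ 0.54010283 -0.00563855  0.0415    ]
row [-0.01  -0.241  0.257  0.004 -0.001 -0.118]
```

Request:
{"name": "play_rows", "arguments": {"series": [[-0.01,-0.24,0.26,0,0,-0.12,0.5],[-0.01,-0.24,0.26,0,0,-0.12,0.5],[-0.01,-0.24,0.26,0,0,-0.12,0.5],[-0.01,-0.24,0.26,0,0,-0.12,0.5]]}}

```text
t: 2.28
eef_pos: [0.573, 0.0349, 0.3409]
ee_rot: [-1.317, 2.851, 0.001]
force: [-0.0, -0.1, 0.4]
finger_gap: 0.0576
grip_force: 0.0
```

```bash
python3 -c "
from h import *
rep(); go([.573,.034,.268],down(139.3))"
```

```text
t2.27 p [0.573  0.0349 0.3409] yaw139.59 zax [ 0.001  0.001 -1.   ] F [-0.04 -0.12  0.4 ] T [0.02 0.03 0.07] gap0.0576 g0.0 q [-0.06  0.32  1.61  0.    1.21 -2.5 ]
row [ 0.003 -0.002  0.292 -0.     0.002  0.01 ]
```

Request:
{"name": "play_rows", "arguments": {"series": [[0,0,0.15,0,0,0,0.5],[0,0,0.29,0,0,0,0.5],[0,0,0.29,0,0,0,0.5],[0,0,0.29,0,0,0,0.1],[0,0,0.29,0,0,0,0.1],[0,0,0.29,0,0,0,0.1],[0,0,0.29,0,0,0,0.1],[0,0,0.29,0,0,0,0.1]]}}

```text
t: 3.28
eef_pos: [0.5748, 0.0335, 0.2683]
ee_rot: [-1.316, 2.849, -0.004]
force: [3.7, -2.3, 3.0]
finger_gap: 0.0174
grip_force: 30.0
```

```bash
python3 -c "
from h import *
rep()"
```

```text
t3.27 p [0.5748 0.0335 0.2683] yaw139.57 zax [ 0.005 -0.001 -1.   ] F [ 3.68 -2.27  3.  ] T [-0.39 -0.61 -0.  ] gap0.0174 g30.0 q [-0.06  0.38  1.71 -0.    1.05 -2.5 ]
```

Request:
{"name": "play_rows", "arguments": {"series": [[0,-0.009,-0.02,0,0,0,0.1],[0,-0.009,-0.02,0,0,0,0.1],[0,-0.009,-0.02,0,0,0.25,0.1],[0,-0.009,-0.02,0,0,0.5,0.1],[0,-0.009,-0.02,0,0,0.75,0.1],[0,-0.009,-0.02,0,0,1,0.1],[0,-0.009,-0.02,0,0,1,0.1],[0,-0.009,-0.02,0,0,1,0.1]]}}

```text
t: 4.28
eef_pos: [0.5748, 0.0328, 0.2712]
ee_rot: [0.536, -3.093, -0.002]
force: [2.0, 2.9, -8.9]
finger_gap: 0.0174
grip_force: 30.0
```

```bash
python3 -c "
from h import *
rep()"
```

```text
t4.28 p [0.5748 0.0328 0.2712] yaw109.67 zax [-0.003  0.001 -1.   ] F [ 1.96  2.85 -8.93] T [ 0.34 -0.41 -0.04] gap0.0174 g30.0 q [-0.06  0.38  1.7   0.    1.06 -1.98]
```

Request:
{"name": "play_rows", "arguments": {"series": [[0,0,0,0,0,0.25,0.1],[0,0,0,0,0,0.5,0.1],[0,0,0,0,0,0.73,0.1],[0,0,0,0,0,0.73,0.1],[0,0,0.01,0,0,0.73,0.1],[0,0,0.02,0,0,0.73,0.1],[0,0,0.02,0,0,0.73,0.1]]}}

```text
t: 5.15
eef_pos: [0.5753, 0.0327, 0.2679]
ee_rot: [0.063, 3.14, 0.001]
force: [0.1, 3.9, -0.1]
finger_gap: 0.0173
grip_force: 30.0
```

```bash
python3 -c "
from h import *
rep()"
```

```text
t5.15 p [0.5753 0.0327 0.2679] yaw87.70 zax [ 0.001  0.001 -1.   ] F [ 0.05  3.94 -0.1 ] T [ 0.7   0.08 -0.04] gap0.0173 g30.0 q [-0.06  0.38  1.71  0.    1.05 -1.6 ]
```

Request:
{"name": "play_rows", "arguments": {"series": [[0,0,0.01,0,0,0.03,0.1],[0,0,0.01,0,0,0.06,0.1],[0,0,0.01,0,0,0.09,0.1],[0,0,0.01,0,0,0.09,0.1]]}}

```text
t: 5.65
eef_pos: [0.5748, 0.0327, 0.2633]
ee_rot: [-0.139, -3.136, -0.001]
force: [1.7, 5.5, -7.7]
finger_gap: 0.0172
grip_force: 30.0
```

Request:
{"name": "play_rows", "arguments": {"series": [[0,0,0,0,0,0.03,0.1],[0,0,0,0,0,0.06,0.1],[0,0,0,0,0,0.06,0.1]]}}

```text
t: 6.02
eef_pos: [0.5748, 0.0328, 0.2632]
ee_rot: [-0.188, -3.133, -0.001]
force: [-0.3, 3.9, -7.9]
finger_gap: 0.0173
grip_force: 30.0
```

```bash
python3 -c "
from h import *
rep()"
```

```text
t6.03 p [0.5748 0.0328 0.2632] yaw83.15 zax [-0.003  0.001 -1.   ] F [-0.25  3.91 -7.9 ] T [ 0.93 -0.13  0.06] gap0.0173 g30.0 q [-0.06  0.39  1.71  0.    1.04 -1.52]
```

Request:
{"name": "play_rows", "arguments": {"series": [[0,0,0.01,0,0,-0.02,0.1],[0,0,0.02,0,0,-0.02,0.1],[0,0,0.02,0,0,-0.02,0.1]]}}

```text
t: 6.4
eef_pos: [0.5749, 0.0328, 0.2612]
ee_rot: [-0.171, -3.136, -0.001]
force: [-3.2, 5.5, 8.9]
finger_gap: 0.0173
grip_force: 30.0
```

```bash
python3 -c "
from h import *
rep()"
```

```text
t6.40 p [0.5749 0.0328 0.2612] yaw83.75 zax [-0.001  0.001 -1.   ] F [-3.16  5.47  8.95] T [0.98 0.73 0.  ] gap0.0173 g30.0 q [-0.06  0.39  1.71  0.    1.04 -1.53]
```

Request:
{"name": "play_rows", "arguments": {"series": [[0,0,-0.008,0,0,0,0.1],[0,0,-0.008,0,0,0,0.5],[0,0,-0.008,0,0,0,0.5],[0,0,-0.008,0,0,0,0.5],[0,0,-0.1,0,0,0,0.5],[0,0,-0.3,0,0,0,0.5],[0,0,-0.5,0,0,0,0.5],[0,0,-0.5,0,0,0,0.5]]}}

```text
t: 7.4
eef_pos: [0.5765, 0.032, 0.3895]
ee_rot: [0.17, 3.127, -0.001]
force: [-0.2, 0.6, -1.1]
finger_gap: 0.0471
grip_force: 0.0
```

```bash
python3 - <<'E'
from h import *
rep()
im=grab_frame('wrist')[:,:,::-1]; tp=grab_frame('top')[:,:,::-1]; sd=grab_frame('side')[:,:,::-1]
o=np.zeros((560,784,3),np.uint8); o[:280,:373]=cv2.resize(im,(373,280)); 
o[:280,380:780]=cv2.resize(tp[130:305,150:400],(400,280)); o[285:560,:400]=cv2.resize(sd[190:320,180:369],(400,275))
cv2.imwrite('pics/m2.png',o); cv2.imwrite('pics/w2.png',im); cv2.imwrite('pics/s2.png',sd)
E
```

```text
t7.40 p [0.5765 0.032  0.3895] yaw83.76 zax [ 0.01  -0.001 -1.   ] F [-0.16  0.59 -1.06] T [-0.02  0.02 -0.02] gap0.0471 g0.0 q [-0.06  0.29  1.53 -0.    1.32 -1.53]
```

View pics/m2.png

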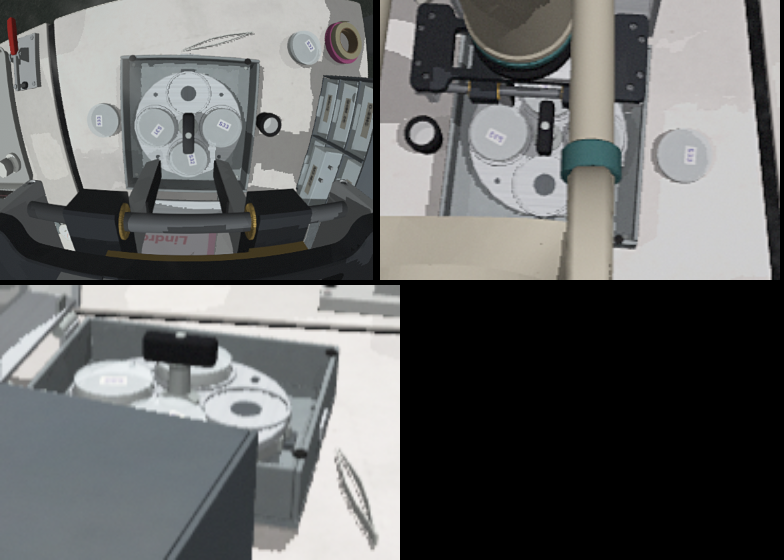

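```bash
python3 - <<'E'
from h import *
for f in('side0','s2'):
    im=cv2.imread(f'pics/{f}.png'); m=(im.max(2)[195:240,235:295]<50).astype(np.uint8)
    n,l,s,c=cv2.connectedComponentsWithStats(m);i=1+s[1:,4].argmax();print(f,s[i,:2]+[235,195],s[i,2:],c[i]+[235,195])
A=np.array([.574,.0335,0])
for z in(.078,.0855):print(z,proj('side',A+[0,0,z]))
t=np.radians
go([.66,.02,.52],down(83))
E
```

```text
side0 [250 206] [ 30  21 402] [264.41293532 216.05472637]
s2 [248 212] [ 35  16 449] [264.70155902 219.90200445]
0.078 (np.float64(264.11761974781905), np.float64(219.9017020302303))
0.0855 (np.float64(264.1981961558811), np.float64(215.5957839820191))
row [-0.343 -0.012 -0.545 -0.001 -0.003  0.025]
```

Request:
{"name": "play_rows", "arguments": {"series": [[0.28,0,-0.3,0,0,0,0.5],[0.28,0,-0.5,0,0,0.1,0.5],[0.28,0,-0.68,0,0,0.4,0.5],[0.28,0,-0.68,0,0,0.7,0.5],[0.28,0,-0.68,0,0,1,0.5],[0.28,0,-0.68,0,0,1,0.5]]}}

```text
t: 8.3
eef_pos: [0.5059, 0.0399, 0.553]
ee_rot: [-0.973, -2.984, 0.002]
force: [-0.4, -0.2, 0.2]
finger_gap: 0.0468
grip_force: 0.0
```

Request:
{"name": "play_rows", "arguments": {"series": [[0,0,0,0,0,0.3,0.5],[0,0,0,0,0,0.6,0.5],[0,0,0,0,0,1,0.5],[0,0,0,0,0,1,0.5]]}}

```text
t: 8.8
eef_pos: [0.5059, 0.0399, 0.5534]
ee_rot: [-1.711, -2.632, 0.002]
force: [0.4, 0.3, 0.2]
finger_gap: 0.0471
grip_force: 0.0
```

Request:
{"name": "play_rows", "arguments": {"series": [[0,0,0,0,0,0.3,0.5],[0,0,0,0,0,0.6,0.5],[0,0,0,0,0,1,0.5],[0,0,0,0,0,1,0.5]]}}

```text
t: 9.3
eef_pos: [0.5058, 0.04, 0.554]
ee_rot: [-2.334, -2.102, 0.001]
force: [-0.8, -1.0, -0.3]
finger_gap: 0.0468
grip_force: 0.0
```

```bash
python3 - <<'E'
from h import *
rep()
cv2.imwrite('pics/w3.png',grab_frame('wrist')[:,:,::-1]); print(camera_info('wrist'))
go([.698,.018,.56],down(-7.4))
E
```

```text
t9.30 p [0.5058 0.04   0.554 ] yaw-5.99 zax [-0.001  0.    -1.   ] F [-0.78 -1.01 -0.33] T [-0.13  0.11 -0.06] gap0.0468 g0.0 q [-0.06  0.12  1.34 -0.    1.68  0.05]
{'fx': 325.19226210127806, 'fy': 325.19226210127806, 'cx': 280.86043722725265, 'cy': 208.0202987555481, 'xyz': array([0.51377812, 0.11551238, 0.53369344]), 'attitude': array([-0.26629275,  0.0160482 , -0.10402776])}
row [-0.007  0.774 -0.025 -0.002  0.     0.046]
```

View pics/w3.png

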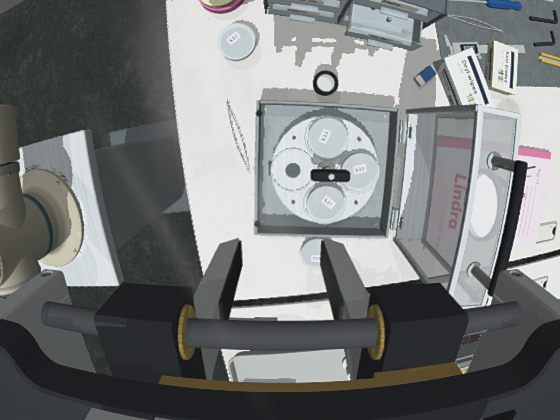

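```bash
python3 - <<'E'
from h import *
for tu,wu in(((205.5,69),(519.5,163)),((300,75.5),(496,298))):
    print(cross(ray('top',*tu),ray('wrist',*wu)))
for z in (.31,.318): print(onz('top',252.8,72.2,z))
E
```

```text
(array([0.70387654, 0.07566569, 0.3197542 ]), np.float64(0.0029096463395233505))
(array([ 0.68681231, -0.04222253,  0.32677965]), np.float64(0.001072653521873425))
[0.70265724 0.0170974  0.31      ]
[0.69845614 0.01682822 0.318     ]
```

Request:
{"name": "play_rows", "arguments": {"series": [[-0.005,0.25,-0.03,0,0,0.05,0.5],[-0.005,0.5,-0.03,0,0,0.05,0.5],[-0.005,0.77,-0.03,0,0,0.05,0.5],[-0.005,0.77,-0.03,0,0,0.05,0.5],[-0.005,0.77,-0.03,0,0,0.05,0.5],[-0.005,0.77,-0.03,0,0,0.05,0.5]]}}

```text
t: 10.1
eef_pos: [0.6954, 0.0182, 0.5636]
ee_rot: [2.364, 2.068, 0.001]
force: [-0.5, 0.4, 1.2]
finger_gap: 0.0468
grip_force: 0.0
```

```bash
python3 - <<'E'
from h import *
rep()
cv2.imwrite('pics/w4.png',grab_frame('wrist')[:,:,::-1])
go([.697,.017,.498],down(-7.4))
E
```

```text
t10.10 p [0.6954 0.0182 0.5636] yaw-7.64 zax [ 0.001  0.    -1.   ] F [-0.5   0.41  1.19] T [-0.04  0.    0.  ] gap0.0468 g0.0 q [-0.07  0.44  0.87  0.    1.83  0.06]
row [-0.004  0.007  0.264  0.003 -0.    -0.008]
```

View pics/w4.png

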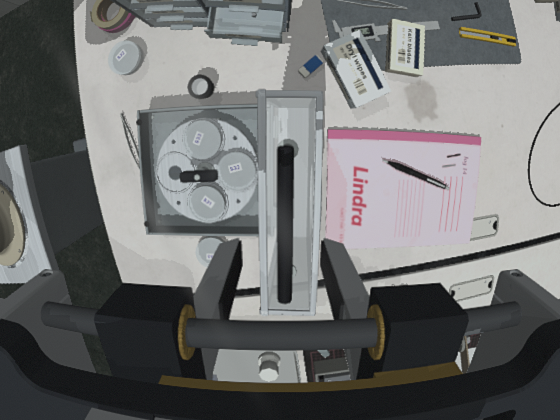

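Request:
{"name": "play_rows", "arguments": {"series": [[0,0.005,0.13,0,0,0,0.5],[0,0.005,0.26,0,0,0,0.5],[0,0.005,0.26,0,0,0,0.5],[0,0.005,0.26,0,0,0,0.06],[0,0.005,0.26,0,0,0,0.06],[0,0.005,0.26,0,0,0,0.06],[0,0.005,0.26,0,0,0,0.06],[0,0.005,0.26,0,0,0,0.06]]}}

```text
t: 11.15
eef_pos: [0.6983, 0.0178, 0.4978]
ee_rot: [2.365, 2.066, 0.001]
force: [0.4, 0.4, 2.6]
finger_gap: 0.0109
grip_force: 30.0
```

```bash
python3 - <<'E'
from h import *
rep()
E
```

```text
t11.15 p [0.6983 0.0178 0.4978] yaw-7.73 zax [ 0.001  0.    -1.   ] F [0.39 0.44 2.6 ] T [-0.03  0.05 -0.04] gap0.0109 g30.0 q [-0.07  0.44  1.03  0.    1.67  0.06]
```

```bash
python3 - <<'E'
import numpy as np
a0=1.602; deg=np.radians
sched=[a0-deg(3)*np.arange(0,9),a0-deg(24)-deg(3)*np.arange(0,9),a0-deg(48)-deg(3)*np.arange(0,9),a0-deg(72)-deg(1.9)*np.arange(0,8)]
f=lambda a:.263*np.array([-np.cos(a),-np.sin(a)])/.25
for s in sched:
    print(np.round(s[-1],3),[list(np.round(f(a)-f(s[0]),3)) for a in s[1:]])
E
```

```text
1.183 [[np.float64(-0.055), np.float64(-0.0)], [np.float64(-0.11), np.float64(0.002)], [np.float64(-0.165), np.float64(0.008)], [np.float64(-0.219), np.float64(0.016)], [np.float64(-0.273), np.float64(0.027)], [np.float64(-0.327), np.float64(0.041)], [np.float64(-0.379), np.float64(0.058)], [np.float64(-0.431), np.float64(0.078)]]
0.764 [[np.float64(-0.05), np.float64(0.022)], [np.float64(-0.1), np.float64(0.047)], [np.float64(-0.147), np.float64(0.074)], [np.float64(-0.194), np.float64(0.104)], [np.float64(-0.239), np.float64(0.136)], [np.float64(-0.281), np.float64(0.171)], [np.float64(-0.323), np.float64(0.207)], [np.float64(-0.362), np.float64(0.246)]]
0.345 [[np.float64(-0.037), np.float64(0.041)], [np.float64(-0.072), np.float64(0.083)], [np.float64(-0.105), np.float64(0.128)], [np.float64(-0.135), np.float64(0.174)], [np.float64(-0.163), np.float64(0.221)], [np.float64(-0.188), np.float64(0.27)], [np.float64(-0.21), np.float64(0.321)], [np.float64(-0.23), np.float64(0.372)]]
0.113 [[np.float64(-0.011), np.float64(0.033)], [np.float64(-0.021), np.float64(0.066)], [np.float64(-0.03), np.float64(0.1)], [np.float64(-0.038), np.float64(0.134)], [np.float64(-0.045), np.float64(0.168)], [np.float64(-0.051), np.float64(0.203)], [np.float64(-0.055), np.float64(0.237)]]
```

Request:
{"name": "play_rows", "arguments": {"series": [[0,-0.055,0,0,0,0,0.06],[0,-0.11,0.002,0,0,0,0.06],[0,-0.165,0.008,0,0,0,0.06],[0,-0.219,0.016,0,0,0,0.06],[0,-0.273,0.027,0,0,0,0.06],[0,-0.327,0.041,0,0,0,0.06],[0,-0.379,0.058,0,0,0,0.06],[0,-0.431,0.078,0,0,0,0.06]]}}

```text
t: 12.15
eef_pos: [0.5915, 0.0325, 0.4781]
ee_rot: [2.365, 2.066, 0.005]
force: [1.4, 1.6, 1.1]
finger_gap: 0.0114
grip_force: 30.0
```

```bash
python3 - <<'E'
from h import *
rep()
E
```

```text
t12.15 p [0.5915 0.0325 0.4781] yaw-7.72 zax [ 0.003  0.001 -1.   ] F [1.37 1.64 1.1 ] T [ 0.11 -0.35  0.02] gap0.0114 g30.0 q [-0.06  0.27  1.33  0.    1.53  0.07]
```

Low forces; continue.

Request:
{"name": "play_rows", "arguments": {"series": [[0,-0.05,0.022,0,0,0,0.06],[0,-0.1,0.047,0,0,0,0.06],[0,-0.147,0.074,0,0,0,0.06],[0,-0.194,0.104,0,0,0,0.06],[0,-0.239,0.136,0,0,0,0.06],[0,-0.281,0.171,0,0,0,0.06],[0,-0.323,0.207,0,0,0,0.06],[0,-0.362,0.246,0,0,0,0.06]]}}

```text
t: 13.15
eef_pos: [0.5012, 0.0449, 0.4155]
ee_rot: [-2.366, -2.066, -0.002]
force: [2.0, 3.8, 0.3]
finger_gap: 0.011
grip_force: 30.0
```

```bash
python3 - <<'E'
from h import *
rep()
E
```

```text
t13.15 p [0.5012 0.0449 0.4155] yaw-7.72 zax [ 0.001  0.001 -1.   ] F [2.02 3.83 0.26] T [ 0.85 -0.39 -0.02] gap0.0110 g30.0 q [-0.05  0.16  1.63  0.    1.35  0.08]
```

Request:
{"name": "play_rows", "arguments": {"series": [[0,-0.037,0.041,0,0,0,0.06],[0,-0.072,0.083,0,0,0,0.06],[0.005,-0.105,0.128,0,0,0,0.06],[0.005,-0.135,0.174,0,0,0,0.06],[0.005,-0.163,0.221,0,0,0,0.06],[0.01,-0.188,0.27,0,0,0,0.06],[0.01,-0.21,0.321,0,0,0,0.06],[0.01,-0.23,0.372,0,0,0,0.06]]}}

```text
t: 14.15
eef_pos: [0.4447, 0.054, 0.3222]
ee_rot: [2.365, 2.066, -0.002]
force: [1.0, -5.5, -0.8]
finger_gap: 0.0109
grip_force: 30.0
```

```bash
python3 - <<'E'
from h import *
rep()
E
```

```text
t14.15 p [0.4447 0.054  0.3222] yaw-7.70 zax [-0.    -0.002 -1.   ] F [ 1.   -5.5  -0.76] T [-1.04 -0.31 -0.08] gap0.0109 g30.0 q [-0.03  0.15  1.89 -0.    1.1   0.1 ]
```

Request:
{"name": "play_rows", "arguments": {"series": [[-0.004,-0.011,0.033,0,0,0,0.06],[-0.007,-0.021,0.066,0,0,0,0.06],[-0.007,-0.03,0.1,0,0,0,0.06],[-0.007,-0.038,0.134,0,0,0,0.06],[-0.007,-0.045,0.168,0,0,0,0.06],[-0.007,-0.051,0.193,0,0,0,0.06],[-0.007,-0.053,0.21,0,0,0,0.06],[-0.007,-0.053,0.21,0,0,0,0.06]]}}

```text
t: 15.15
eef_pos: [0.4322, 0.0549, 0.2706]
ee_rot: [2.366, 2.066, 0.002]
force: [3.4, 2.4, -2.4]
finger_gap: 0.011
grip_force: 30.0
```

```bash
python3 - <<'E'
from h import *
rep()
E
```

```text
t15.15 p [0.4322 0.0549 0.2706] yaw-7.75 zax [ 0.001  0.001 -1.   ] F [ 3.41  2.43 -2.37] T [ 0.37 -0.68 -0.02] gap0.0110 g30.0 q [-0.03  0.19  1.99  0.    0.95  0.1 ]
```

Request:
{"name": "play_rows", "arguments": {"series": [[0,0,0.008,0,0,0,0.06],[0,0,0.016,0,0,0,0.06],[0,0,0.024,0,0,0,0.06],[0,0,0.032,0,0,0,0.06],[0,0,0.04,0,0,0,0.06],[0,0,0.04,0,0,0,0.06]]}}

```text
t: 15.9
eef_pos: [0.4315, 0.055, 0.261]
ee_rot: [-2.366, -2.066, -0.0]
force: [1.3, 4.5, 4.8]
finger_gap: 0.011
grip_force: 30.0
```

Request:
{"name": "play_rows", "arguments": {"series": [[0,0,0.004,0,0,0,0.06],[0,0,0.008,0,0,0,0.06],[0,0,0.008,0,0,0,0.06]]}}

```text
t: 16.27
eef_pos: [0.4315, 0.055, 0.2608]
ee_rot: [-2.366, -2.066, -0.001]
force: [-2.6, 4.3, 19.9]
finger_gap: 0.0109
grip_force: 30.0
```

```bash
python3 - <<'E'
from h import *
rep()
E
```

```text
t16.27 p [0.4315 0.055  0.2608] yaw-7.74 zax [ 0.     0.001 -1.   ] F [-2.59  4.33 19.92] T [ 0.83  0.56 -0.02] gap0.0109 g30.0 q [-0.03  0.21  2.01  0.    0.93  0.1 ]
```

Request:
{"name": "play_rows", "arguments": {"series": [[0,0,-0.008,0,0,0,0.06],[0,0,-0.008,0,0,0,0.06],[0,0,-0.008,0,0,0,0.35],[0,0,-0.008,0,0,0,0.35],[0,0,-0.008,0,0,0,0.35],[0,0,-0.06,0,0,0,0.35],[0,0,-0.15,0,0,0,0.35],[0,0,-0.3,0,0,0,0.35]]}}

```text
t: 17.27
eef_pos: [0.4313, 0.0546, 0.3343]
ee_rot: [-2.365, -2.066, 0.003]
force: [1.0, 1.1, 1.2]
finger_gap: 0.0331
grip_force: 0.0
```

Request:
{"name": "play_rows", "arguments": {"series": [[0,-0.1,-0.2,0,0,0,0.35],[0,-0.3,-0.4,0,0,0,0.35],[0,-0.5,-0.5,0,0,0,0.35],[0,-0.5,-0.5,0,0,0,0.35],[0,-0.5,-0.5,0,0,0,0.35],[0,-0.5,-0.5,0,0,0,0.35]]}}

```text
t: 18.02
eef_pos: [0.3087, 0.0713, 0.458]
ee_rot: [-2.366, -2.066, 0.002]
force: [-0.4, 0.0, 0.1]
finger_gap: 0.0328
grip_force: 0.0
```

```bash
python3 - <<'E'
from h import *
rep()
tp=grab_frame('top')[:,:,::-1]; sd=grab_frame('side')[:,:,::-1]
o=np.zeros((300,790,3),np.uint8); o[:,:395]=cv2.resize(tp,(395,300)); o[:,395:]=cv2.resize(sd[120:370,120:450],(395,300))
cv2.imwrite('pics/f.png',o)
E
```

```text
t18.02 p [0.3087 0.0713 0.458 ] yaw-7.75 zax [-0.001 -0.    -1.   ] F [-0.4   0.03  0.08] T [-0.05  0.08 -0.02] gap0.0328 g0.0 q [ 0.01 -0.16  1.85 -0.    1.46  0.14]
```

View pics/f.png

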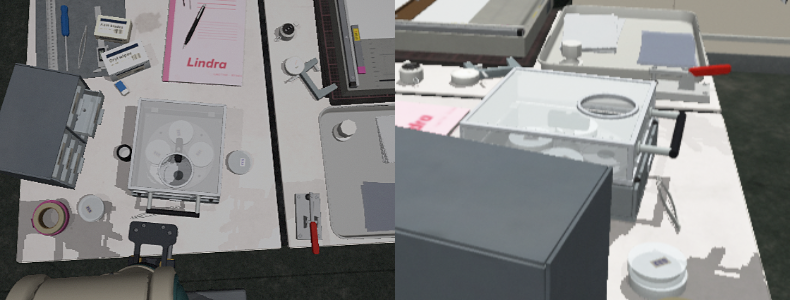

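The picture shows the cover closed, with the handle at the front. The empty nest is visible under the loading hole, and the case, tweezers and loupe haven't moved.

```bash
python3 -c "
from workcell import *
print(close_job())"
```

```text
the job is handed in; nothing more can be done
None
```

The job is handed in at about 18 s of the 72 s: the empty nest is at the loading side with the table fully home on its key, the cover was lowered by its handle onto its stops, and the case, tweezers and loupe were left where they were.

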